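# Seat the sample board and lock the toggle clamp

## Task

Push the wooden sample board along the bed of the metal fixture until it is fully home against the end stop, and leave it flat on the bed: push it, do not pick it up. Then push the clamp's black lever over, past its dead point, until it snaps into lock and the rubber pad holds the board down. Do not knock the things standing around the fixture about.

Things in the scene. Friction and masses are not known exactly. Their poses are not given: they have to be found in the camera images.
- fixture: Metal fixture fixed to the worktop; origin on the worktop under the bed. x: pushing direction, from its open front to the stop; y left, z up. Bed x -105 to 85, y -50 to 50, top z = 10 mm. Two guide rails, x -30 to 60, between y = 37 and 47 on either side, tops z = 19. Toggle clamp on its right (-y) side, stand y -110 to -48, x -11 to 51, up to z = 64.
- stop_face (a point): Middle of the end stop's face, at the height of the bed's top: fixture x = 60, y = 0, z = 10 mm. The stop is a bar across the bed, 94 mm wide, 12 thick, up to z = 29 mm. Axes as the fixture's.
- board: Loose plywood board, 110 (x) x 70 (y) x 18 mm (z), grey panel on top, 0.08 to 0.16 kg. Origin at the centre of its underside. It starts on the bed between the rails (2 mm play each side), 28 to 48 mm short of the stop; home, its origin is 55 mm before the stop face (fixture x = 5, z = 10 mm).
- lever_pivot (a point): Pivot of the clamp's lever: fixture x = 20, y = -80, z = 55 mm. Axes as the fixture's; the lever turns in the y-z plane, and the clamp arm (70 mm to the pad) turns with it as one piece.
- lever (a joint): Clamp lever, rad. 0 = open, leaning 0.87 rad outward (fixture -y). Grows as the lever is pushed up and inward (+y): 0.87 upright, 1.0 dead point, 1.40 locked on the board. A spring drives it away from the dead point: below 1.0 it falls back to 0 when let go, beyond it snaps to 1.40 and stays. Pushing takes up to about 12 N at the grip.
- lever_grip (a point): Point on the lever's centre line 80 mm from its pivot, inside the black round grip (18 mm across, reaching from 36 to 91 mm from the pivot). It moves with the lever.
- clamp_pad: Rubber pad, 18 mm across, at the end of the clamp arm. Origin on the arm's centre line, 27 mm from the pad's face. Clamp open: the arm points steeply up, no higher than 132 mm, over the board's right edge. Locked: the arm lies level and the pad presses the board with a few N at fixture x = 20, y = -10 mm.
- tape_roll: Bystander: roll of beige tape lying flat, 98 mm across, 25 high, in front on the left. Origin at the centre of its underside.
- dye_jar: Bystander: white jar with black cap, 48 mm across, 70 high, behind the stop. Origin at the centre of its underside.
- beaker: Bystander: small clear beaker, 60 mm across, 70 high, behind the stop. Origin at the centre of its underside.
- indicator_box: Bystander: small flat yellow box, 46 x 72 x 14 mm, on the worktop right of the fixture's front end. Origin at the centre of its underside.
- nail_brush: Bystander: grey brush, 30 x 85 x 55 mm, standing on its bristles in front on the right. Origin at the centre of its underside.
Not all that is in view belongs to the job. What is shaped like the board but pink is not meant.

How it is judged:
By the outcome, as a careful person would: the job done as asked, in the order asked, and still so for the second after the job is handed in, with the robot touching nothing.
It also fails if it takes over 45 s, if anything falls off the work surface, if the arm or the gripper's body presses on something with over 40 N, if the wrist force passes 120 N, or if a joint passes its speed limit or range.

## Robot

A 7-joint arm with a two-finger parallel gripper is mounted at the origin on a cart in front of the work surface, level with it; the furniture and walls round the work are solid. World frame = base frame: x ahead of the robot, y to its left, z up, the work surface at z = 0. Lengths are in m, angles in rad, forces in N, time in s.
With the tool pointing down it reaches from about 0.425 to 0.875 m from the base axis. Payload 4.7 kg.
Tool frame: the origin (TCP) lies midway between the tips of the shut fingers; the grasp point (between the pads) lies 19 mm behind it; y points along the fingers, z is the direction in which the jaws open and shut, and the axes are right-handed (so a half turn about y gives the same grasp; the last joint's range is limited). The gripper opens to 87 mm and grips with 3 to 60 N. Pads are 19 mm wide; open, the fingers measure 117 mm over their backs; the gripper's body (75 mm by 190 mm) begins 51 mm behind the grasp point.
Start: joints at [-1.117, 0.321, -0.07, 1.45, 0.023, 1.371, -0.057], TCP at [0.277, 0.588, 0.223] pointing down, gripper open.
Joint ranges: [-2.86, 2.86], [-0.3, 2.09], [-1.38, 1.24], [0.06, 2.45], [-1.56, 4.7], [0.09, 2.05], [-2.69, 2.69]. Speed limits (rad/s): [2.57, 2.57, 3.14, 3.14, 3.14, 3.14, 3.14].

## Interface

Orientations are given as a unit quaternion [w, x, y, z].
In Python, from cell import robot gives the robot as it stands. The module is installed in compiled form; this text tells all that it offers. Calls block until the motion is done:
- robot.reach(position, orientation): joint-space move of the TCP to a pose.
- robot.servo_line(position, ori=None, vel=0.15, max_force=None): straight line of the TCP; ori=None keeps the orientation; vel is the mean speed in m/s. With max_force (N) it stops when the force on the tool has changed by that much, and returns True; else False.
- robot.move_joints(angles): joint-space move.
- robot.move_gripper(opening, grip_force=None): opening from 0.0 (shut) to 1.0 (fully open); grip_force is the grip in N (None keeps the last); returns when the fingers have stopped.
- robot.hold(seconds).
- robot.inverse_kinematics(position, orientation): joint angles nearest the present ones, or None.
- robot.read_state(): the state.
- robot.snapshot(name): name is "scene" or "side" or "wrist"; returns a dict with "image" (384x512x3 uint8, red, green, blue), "camera_matrix" (3x3 intrinsics, pixels), "dist" ([k1, k2, p1, p2, k3] as OpenCV has them; the pictures are not rectified), "R" (3x3) and "t" (3): a world point X has camera coordinates R X + t; the wrist camera has in their place "T_tool_cam" (4x4, takes a point from camera to tool coordinates, whose origin is the TCP and whose axes are the tool frame's). Camera axes: x right, y down, z forward; pixel columns grow to the right and rows downward; lengths in m; the calibration is good to about 2 mm. A picture is of the moment at which its call begins: read the wrist's pose just before it. There is no depth.
A pose or a line that the arm cannot do raises robot.IKError and nothing moves.
- robot.close_job(): hands the job in, once; it reports no verdict.
The state is a dict: "t": time; "q": joint angles; "dq": joint speeds; "joint_efforts": joint torques, N m; "position": TCP position; "eef_rot": TCP orientation; "force": force on the tool from outside, world axes, zero at the start; "moment": the same for the moment, N m; "width": opening from 0.0 (shut) to 1.0 (fully open).
Only numpy, scipy, OpenCV 4.12 (cv2) and the standard library are available. Lean on these libraries where they do the work, as an engineer would, in place of code of your own. Each camera call takes 0.05 s, during which the arm holds its last target. There are 200 camera calls.

## Working session

There is one attempt and no reset: what is moved stays moved. The work goes in short steps, each a Python script; the robot and the scene stay as the last script left them, time stands still between calls to the robot, and variables do not carry over. Pictures are saved under pics/ and viewed, about 8 in all and at most 12, crops included, and the job is handed in when it is done.

```bash
mkdir -p pics
cat > h.py <<'E'
import numpy as np, cv2
from cell import robot
from scipy.spatial.transform import Rotation as Rn
def snap(n,save=None):
    s=robot.snapshot(n)
    if save: cv2.imwrite('pics/'+save,s['image'][:,:,::-1])
    return s
def ray(s,px):
    u=cv2.undistortPoints(np.array([[px]],float),s['camera_matrix'],np.array(s['dist'])).ravel()
    R=np.array(s['R']);return -R.T@s['t'],R.T@np.array([u[0],u[1],1])
def onz(s,px,z):
    o,d=ray(s,px);return o+d*(z-o[2])/d[2]
def proj(s,P):
    return cv2.projectPoints(np.array(P,float).reshape(-1,3),cv2.Rodrigues(np.array(s['R']))[0],np.array(s['t'],float),s['camera_matrix'],np.array(s['dist']))[0].reshape(-1,2)
E
python3 - <<'E'
from h import *
a=snap('scene');b=snap('side')
for n,s in (('scene',a),('side',b)):
    print(n,-np.array(s['R']).T@s['t'],np.array(s['R'])[2])
cv2.imwrite('pics/a.png',cv2.resize(a['image'][:,:,::-1],(800,600)))
cv2.imwrite('pics/b.png',cv2.resize(b['image'][:,:,::-1],(800,600)))
import pickle
pickle.dump((a,b),open('ab.pkl','wb'))
st=robot.read_state();print(st['t'],st['position'],st['eef_rot'],st['width'])
E
```

```text
scene [-0.06642875 -0.70174029  0.5662448 ] [ 0.64828236  0.58111724 -0.49196823]
side [0.58401946 0.66410355 0.85358591] [-0.03609184 -0.72933233 -0.68320695]
0.1 [0.27656157 0.58767806 0.22156   ] [-0.68948087  0.69069259 -0.15429288  0.15412197] 0.9992115975853686
```

View pics/a.png

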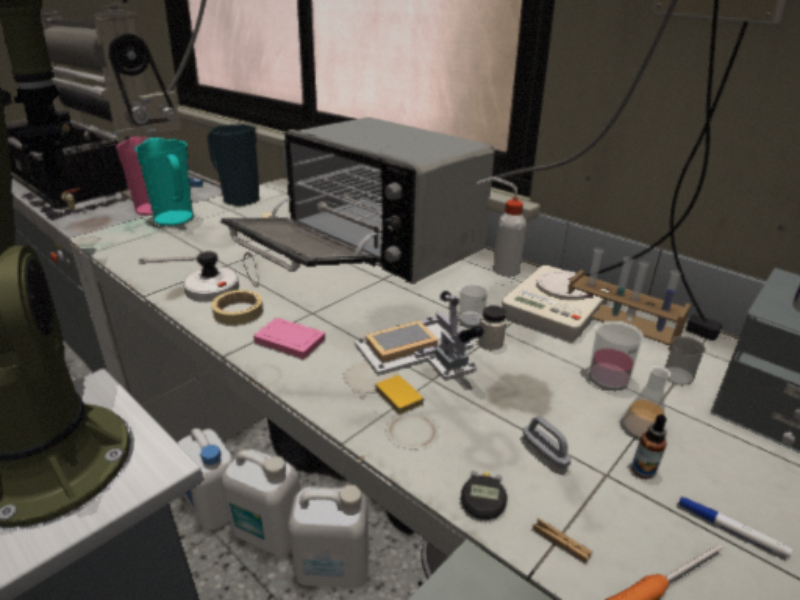

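View pics/b.png

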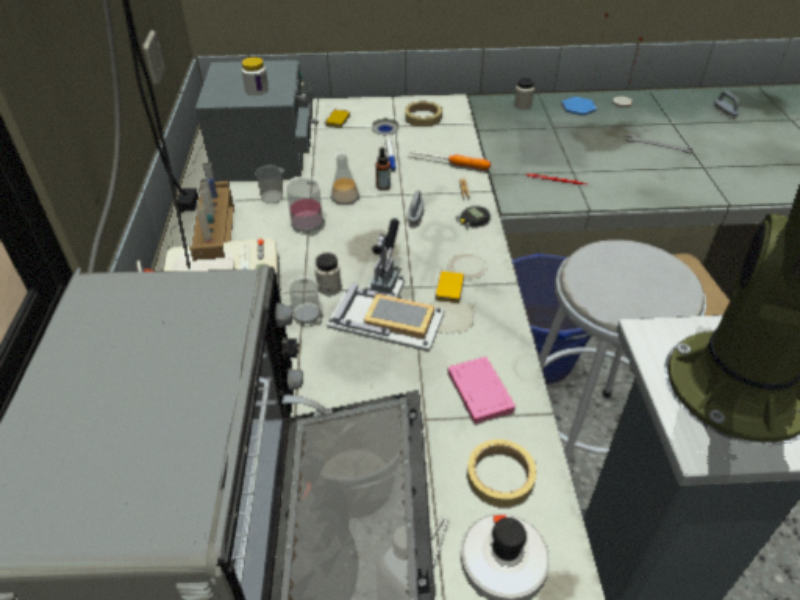

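The scene view shows the board (wood edge, grey panel) at (402,340) in the enlarged picture, and the side view shows it at (400,314). The only lookalike is the pink board at (290,337) in the scene view and (481,387) in the side view, which I reject. The clamp is at (455,335) and (388,260), with the black lever leaning away from the bed. Next I'll take a close crop of each view.

Run:
```python
from h import *
import pickle
a,b=pickle.load(open('ab.pkl','rb'))
ca=a['image'][180:250,220:330]; cb=b['image'][135:230,200:300]
ca=cv2.resize(ca,(770,490),interpolation=cv2.INTER_CUBIC);cb=cv2.resize(cb,(600,570),interpolation=cv2.INTER_CUBIC)
cv2.imwrite('pics/c.png',ca[:,:,::-1]);cv2.imwrite('pics/d.png',cb[:,:,::-1])
for n,s,roi in(('a',a,(225,200,290,235)),('b',b,(225,180,285,220))):
    hsv=cv2.cvtColor(s['image'],cv2.COLOR_RGB2HSV)
    m=cv2.inRange(hsv,(8,90,90),(24,255,255));k=np.zeros_like(m);x0,y0,x1,y1=roi;k[y0:y1,x0:x1]=m[y0:y1,x0:x1]
    c=max(cv2.findContours(k,cv2.RETR_EXTERNAL,cv2.CHAIN_APPROX_NONE)[0],key=cv2.contourArea)
    h=cv2.convexHull(c);ap=cv2.approxPolyDP(h,2,True).reshape(-1,2)
    print(n,cv2.boundingRect(c))
    for p in ap: print(p,onz(s,p,.028).round(4))
```

```text
a (235, 206, 45, 23)
[279 217] [ 0.5778 -0.2184  0.028 ]
[245 228] [ 0.4768 -0.1867  0.028 ]
[235 214] [ 0.5053 -0.1214  0.028 ]
[268 206] [ 0.5999 -0.1602  0.028 ]
b (234, 188, 44, 28)
[241 188] [ 0.5793 -0.2192  0.028 ]
[276 196] [ 0.4836 -0.1811  0.028 ]
[272 212] [ 0.4997 -0.1208  0.028 ]
[267 215] [ 0.5138 -0.1106  0.028 ]
[235 206] [ 0.5976 -0.1489  0.028 ]
```

View pics/c.png

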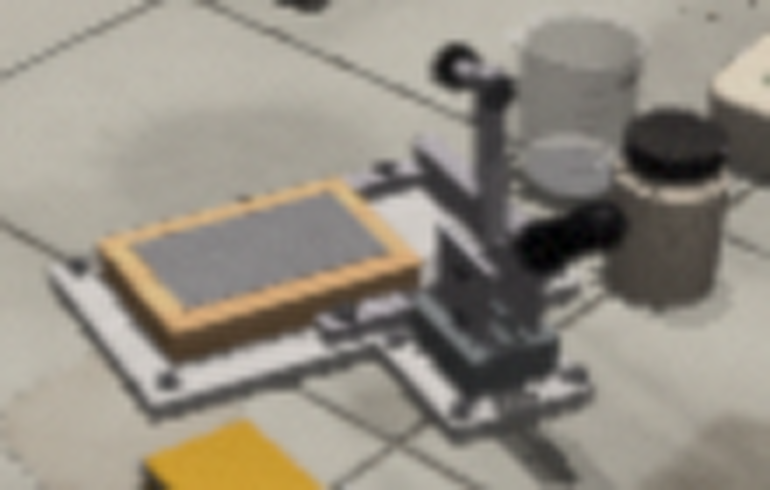

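View pics/d.png

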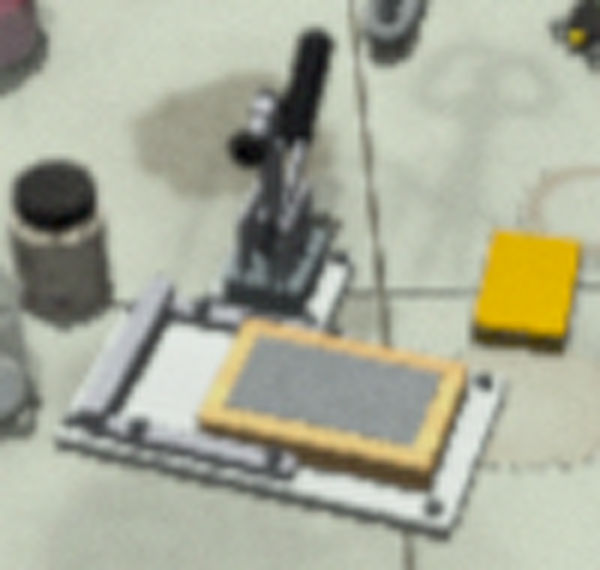

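The crops confirm the choice: wood-edged board on the white bed, short of the stop, clamp open. I'll fit the fixture pose to the bed and board corners read from both crops, then look from the wrist.

```bash
cat >> h.py <<'E'
def fw(F,p):  # fixture mm -> world m
    x,y,w=F;p=np.array(p,float).reshape(-1,3)/1e3;c,s=np.cos(w),np.sin(w)
    return np.c_[x+c*p[:,0]-s*p[:,1],y+s*p[:,0]+c*p[:,1],p[:,2]].squeeze()
def down(F,jaw,tilt=0): # jaw axis angle in fixture frame; tool y down
    a=F[2]+jaw;z=np.array([np.cos(a),np.sin(a),0]);y=np.array([0,0,-1.]);x=np.cross(y,z)
    q=Rn.from_matrix(np.c_[x,y,z]).as_quat();return q[[3,0,1,2]]
def best(F,pos,jaw):
    r=[]
    for j in (jaw,jaw+np.pi):
        q=robot.inverse_kinematics(pos,down(F,j))
        if q is not None:r.append((np.abs(np.array(q)-robot.read_state()['q']).max(),j,np.round(q,2)))
    print(r);return min(r,key=lambda t:t[0])[1]
E
python3 - <<'E'
from h import *
import pickle
from scipy.optimize import least_squares
a,b=pickle.load(open('ab.pkl','rb'))
B=[(250,320),(468,362),(434,462),(203,415)]; BM=[(55,-35,28),(-55,-35,28),(-55,35,28),(55,35,28)]
A=[(345,182),(420,262),(178,330),(100,245)]; AM=[(55,35,28),(55,-35,28),(-55,-35,28),(-55,35,28)]
fb=[(445,535),(508,378),(60,440)];fbM=[(-105,50,10),(-105,-50,10),(85,50,10)]
fa=[(50,272),(155,410)];faM=[(-105,50,10),(-105,-50,10)]
ua=lambda L:(np.array(L)+.5)/7-.5+[220,180]; ub=lambda L:(np.array(L)+.5)/6-.5+[200,135]
def res(p):
    F=p[:3];bm=lambda M:np.array(M)+[p[3],0,0]
    return np.r_[proj(a,fw(F,bm(AM)))-ua(A),proj(b,fw(F,bm(BM)))-ub(B),proj(a,fw(F,faM))-ua(fa),proj(b,fw(F,fbM))-ub(fb)].ravel()
s=least_squares(res,[.57,-.18,-.34,-33],x_scale=[.01,.01,.1,10],loss='soft_l1');print(s.x,res(s.x).round(1))
F=s.x[:3];np.save('F.npy',F);print('gap',5-s.x[3])
w=robot.snapshot('wrist');print(np.round(w['T_tool_cam'],3),w['camera_matrix'][0])
for j in (0,np.pi/2):
  for pt in ((-150,0,250),(-110,0,15),(20,-180,100)): best(F,fw(F,pt),j)
E
```

```text
[  0.57381628  -0.18312299  -0.35598363 -35.42097203] [-0.7 -0.5  1.2  0.3 -0.6  0.9 -0.6 -0.3 -0.5 -0.8  0.7  0.1 -0.4  1.
 -1.   0.2 -0.3 -0.2  0.1 -0.3  1.3 -1.4  0.2 -0.4 -1.1 -0.6]
gap 40.42097202843903
[[-0.     0.955  0.296 -0.081]
 [ 0.001 -0.296  0.955 -0.161]
 [ 1.     0.    -0.     0.001]
 [ 0.     0.     0.     1.   ]] [266.31228594   0.         254.49367054]
[(np.float64(0.6866080968266467), 0, array([-0.43, -0.17,  0.6 ,  1.89,  0.1 ,  1.39, -0.21]))]
[(np.float64(0.9072109775736491), 0, array([-0.51,  0.27,  0.84,  2.08, -0.25,  0.9 ,  0.11])), (np.float64(2.681633298276241), 3.141592653589793, array([ 1.27,  0.46, -1.17,  2.02,  0.51,  0.99,  2.62]))]
[(np.float64(1.2675570201457023), 0, array([-0.29,  0.68,  1.2 ,  1.65, -0.66,  1.27,  0.68])), (np.float64(2.480650642355665), 3.141592653589793, array([-0.23,  0.6 ,  1.07,  1.65, -0.55,  1.23, -2.54]))]
[(np.float64(1.4333835593170707), 1.5707963267948966, array([-0.34, -0.16,  0.52,  1.89,  0.08,  1.39,  1.38])), (np.float64(1.7343630658030962), 4.71238898038469, array([-0.48, -0.18,  0.64,  1.89,  0.11,  1.39, -1.79]))]
[(np.float64(1.7144042812956877), 1.5707963267948966, array([-0.45,  0.25,  0.77,  2.07, -0.22,  0.9 ,  1.66])), (np.float64(1.4206943733683195), 4.71238898038469, array([-0.47,  0.26,  0.79,  2.08, -0.23,  0.9 , -1.48]))]
[(np.float64(2.1250170269994166), 1.5707963267948966, array([-0.1 ,  0.5 ,  0.86,  1.65, -0.4 ,  1.18,  2.07])), (np.float64(1.1163832642847555), 4.71238898038469, array([-0.22,  0.58,  1.05,  1.65, -0.53,  1.22, -0.98]))]
```

Run:
```python
from h import *
import pickle
F=np.load('F.npy');P=np.pi/2
robot.reach(fw(F,(-60,0,200)),down(F,P))
st=robot.read_state();w=robot.snapshot('wrist')
q=np.array(st['eef_rot']);T=np.eye(4);T[:3,:3]=Rn.from_quat(q[[1,2,3,0]]).as_matrix();T[:3,3]=st['position']
W=T@w['T_tool_cam'];w['R']=W[:3,:3].T;w['t']=-W[:3,:3].T@W[:3,3]
pickle.dump(w,open('w.pkl','wb'))
print(st['t'],st['position'],fw(F,(-60,0,200)))
im=w['image'][:,:,::-1].copy()
for p in proj(w,fw(F,[(-105,50,10),(-105,-50,10),(85,50,10),(60,47,29),(60,-47,29),(-90.4,35,28),(-90.4,-35,28),(19.6,35,28),(19.6,-35,28),(20,-141,107)])): print(p.round(1)); cv2.circle(im,tuple(int(v) for v in p),2,(0,0,255),-1)
cv2.imwrite('pics/w.png',cv2.resize(im,(800,600)))
```

```text
2.925 [ 0.51799481 -0.16115934  0.19994523] [ 0.51757803 -0.16221224  0.2       ]
[291.8 137.5]
[214.9 137.3]
[286.3 264.7]
[286.4 256.9]
[220.1 256.8]
[281.2 150.7]
[225.3 150.6]
[278.7 230.7]
[227.8 230.6]
[124.9 261.9]
```

View pics/w.png

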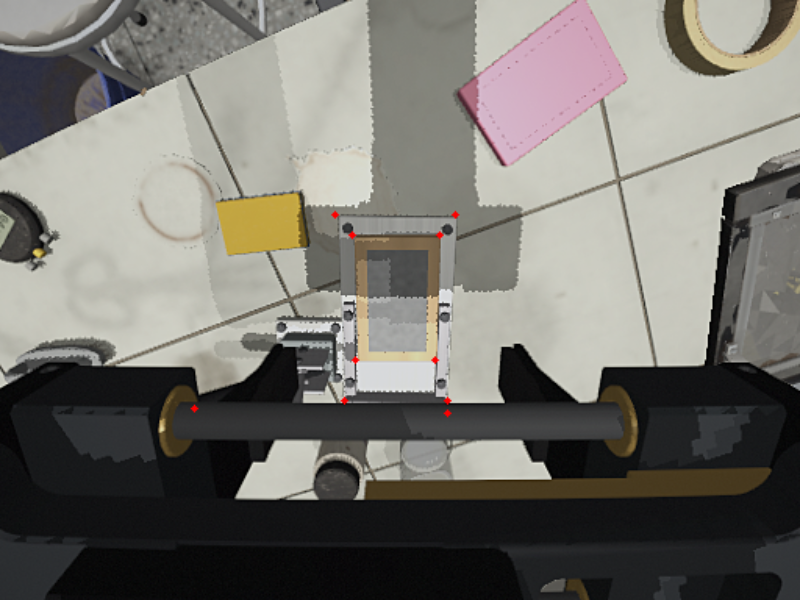

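The wrist view agrees with the fit to about 2 mm: board front edge at (355..442, 236), bed front edge at (341..455, 217). I'll shift the estimate 1.5 mm to +y, then push with two part-open fingers.

Run:
```python
from h import *
F=np.load('F.npy');d=fw(F,(0,1.5,0));F[:2]=d[:2];np.save('F.npy',F);P=np.pi/2
inv=lambda p:Rn.from_euler('z',-F[2]).apply(np.array(p)-[F[0],F[1],0])*1e3
robot.move_gripper(.35)
robot.reach(fw(F,(-120,0,60)),down(F,P))
robot.servo_line(fw(F,(-120,0,16)),vel=.08)
st=robot.read_state();print(st['t'],inv(st['position']),st['force'],st['width'])
r=robot.servo_line(fw(F,(-72,0,16)),vel=.06,max_force=15)
st=robot.read_state();print(r,st['t'],inv(st['position']),st['force'])
r=robot.servo_line(fw(F,(-48,0,16)),vel=.03,max_force=15)
robot.hold(.2)
st=robot.read_state();print(r,st['t'],inv(st['position']),st['force'])
b=snap('side');a=snap('scene')
cb=cv2.resize(b['image'][135:230,200:300],(600,570),interpolation=cv2.INTER_CUBIC)
cv2.imwrite('pics/e.png',cb[:,:,::-1])
```

```text
5.475 [-1.19629390e+02 -1.08923350e-01  1.61887626e+01] [-0.13524592  0.1302417   0.46999338] 0.3500421351300288
False 6.425 [-72.19700736  -0.10513955  15.88178256] [-0.03450585 -0.29047196  0.47562175]
True 7.175 [-61.46513891   0.15343072  14.71980229] [ 0.80836202  0.26969187 -0.17675717]
```

View pics/e.png

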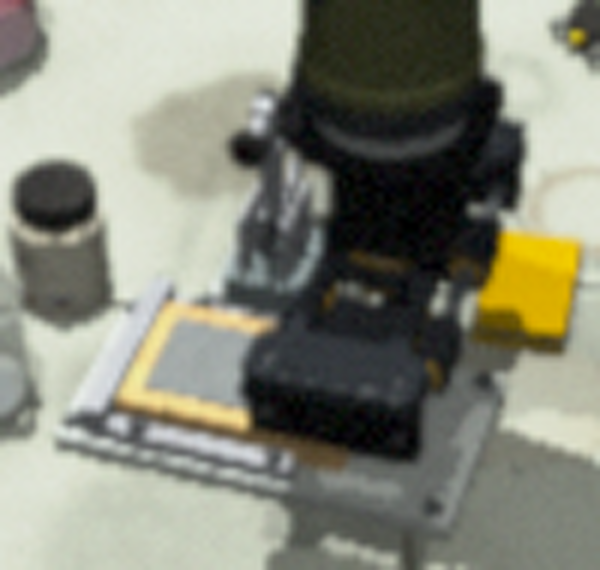

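The board now sits against the stop bar in the view (edge at about (150,330)), and contact came 2 mm from the predicted position. I'll press again slowly to confirm it is seated, then back off and line up on the lever.

Run:
```python
from h import *
F=np.load('F.npy');P=np.pi/2
inv=lambda p:Rn.from_euler('z',-F[2]).apply(np.array(p)-[F[0],F[1],0])*1e3
for i in range(2):
    r=robot.servo_line(fw(F,(-55,0,16)),vel=.012,max_force=12)
    st=robot.read_state();print(r,st['t'],inv(st['position']),st['force'])
robot.servo_line(fw(F,(-66,0,16)),vel=.02)
st=robot.read_state();print(st['t'],inv(st['position']),st['force'])
robot.servo_line(fw(F,(-110,0,30)),vel=.1)
robot.servo_line(fw(F,(-110,0,190)),vel=.2)
robot.move_gripper(0.)
b=snap('side')
cv2.imwrite('pics/f.png',cv2.resize(b['image'][135:230,200:300],(600,570),interpolation=cv2.INTER_CUBIC)[:,:,::-1])
print(robot.read_state()['t'])
```

```text
True 7.75 [-60.9820389    0.19208608  14.48485553] [-0.38071581 -0.28847367  0.19702794]
True 8.325 [-61.08408215   0.22562194  13.93000285] [-0.55583901  0.60820877 -0.92205291]
8.7167 [-6.60488164e+01  1.58411503e-02  1.60539967e+01] [-0.66133564  0.81783796  0.11858563]
11.1333
```

View pics/f.png

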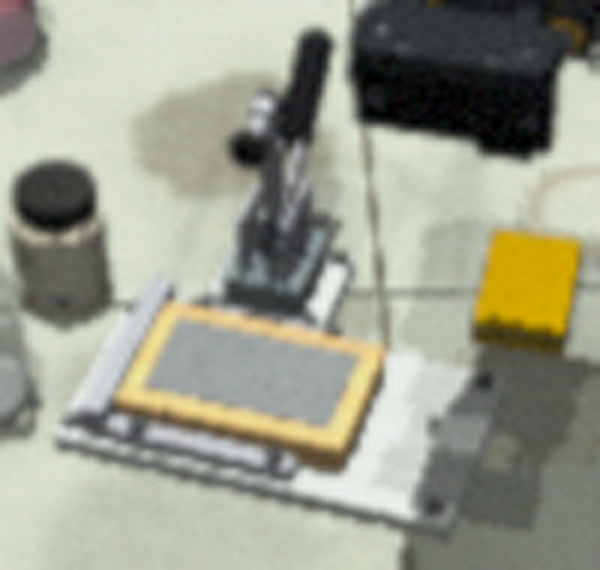

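The board's far edge is flush with the stop at (150,330)–(110,400), it lies flat, and the bystanders haven't moved. Now the lever: check its tip pixel against the model, go outside it with fingers shut, and push along an arc.

Run:
```python
from h import *
import pickle
F=np.load('F.npy')
a,b=pickle.load(open('ab.pkl','rb'))
print('tip pred',proj(b,fw(F,(20,-149.5,113.7))),'seen (252.6,140.9)',proj(a,fw(F,(20,-149.5,113.7))),'seen (307,211)')
inv=lambda p:Rn.from_euler('z',-F[2]).apply(np.array(p)-[F[0],F[1],0])*1e3
robot.reach(fw(F,(20,-195,200)),down(F,0))
robot.servo_line(fw(F,(20,-195,92)),vel=.15)
for y,z,v in((-164,92,.08),(-130,115,.08),(-98.5,125,.08),(-80,126,.06),(-66,126,.06)):
    r=robot.servo_line(fw(F,(20,y,z)),vel=v,max_force=35)
    st=robot.read_state();print(r,round(st['t'],2),inv(st['position']).round(1),Rn.from_euler('z',-F[2]).apply(st['force']).round(1))
    if r:break
b=snap('side')
cv2.imwrite('pics/g.png',cv2.resize(b['image'][115:230,200:300],(600,690),interpolation=cv2.INTER_CUBIC)[:600,:,::-1])
```

```text
tip pred [[252.35934821 139.70570995]] seen (252.6,140.9) [[307.49916813 211.19889646]] seen (307,211)
False 13.5 [  20.2 -163.4   92.3] [-0.4 -0.4  0.5]
False 14.17 [  20.5 -133.8  116.8] [-1.  -7.2  4.7]
False 14.73 [ 20.  -97.6 124.7] [0.9 0.6 1.4]
False 15.19 [ 19.9 -78.9 125.8] [ 0.1 -0.  -0.6]
False 15.57 [ 20.  -65.2 125.9] [ 0.1  0.9 -0.4]
```

View pics/g.png

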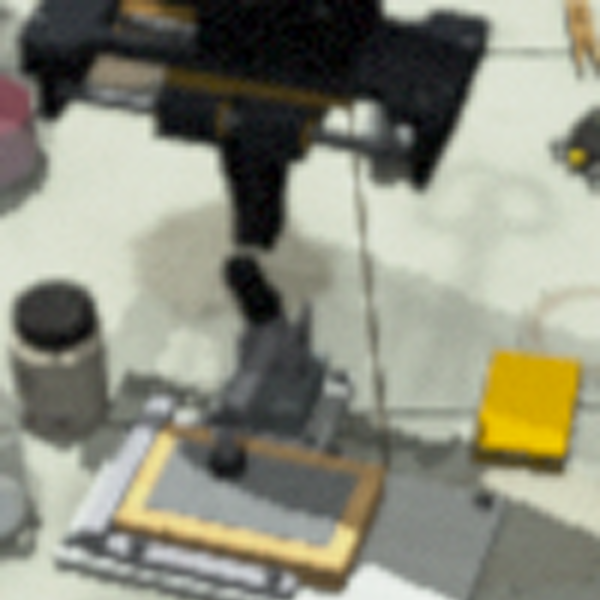

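The clamp arm is down with the pad on the board at (228,460), and the lever has gone past its dead point. I'll retreat and check.

Run:
```python
from h import *
F=np.load('F.npy')
robot.servo_line(fw(F,(20,-110,130)),vel=.1)
robot.servo_line(fw(F,(20,-170,220)),vel=.2)
robot.hold(.3)
b=snap('side');a=snap('scene')
print(robot.read_state()['t'],robot.read_state()['force'])
A=cv2.resize(a['image'][150:250,210:330],(480,400),interpolation=cv2.INTER_CUBIC);B=cv2.resize(b['image'][130:230,200:280],(320,400),interpolation=cv2.INTER_CUBIC)
cv2.imwrite('pics/i.png',np.hstack([A,B])[:,:,::-1])
# pixel where model expects home board far corners, and locked lever tip
ph=proj(b,fw(F,[(60,35,28),(60,-35,28),(-50,35,28),(-50,-35,28),(20,-80+91*np.sin(.53),55+91*np.cos(.53)),(20,-10,55)]))
print((ph-[200,130])*4+[480,0])
```

```text
17.3083 [0.48651423 0.37167849 0.08014472]
[[553.33227543 284.97342476]
 [588.42432788 218.61010254]
 [707.14426154 318.96206765]
 [736.6627735  249.87014927]
 [636.76147654 114.72178593]
 [628.85916661 224.84504779]]
```

View pics/i.png

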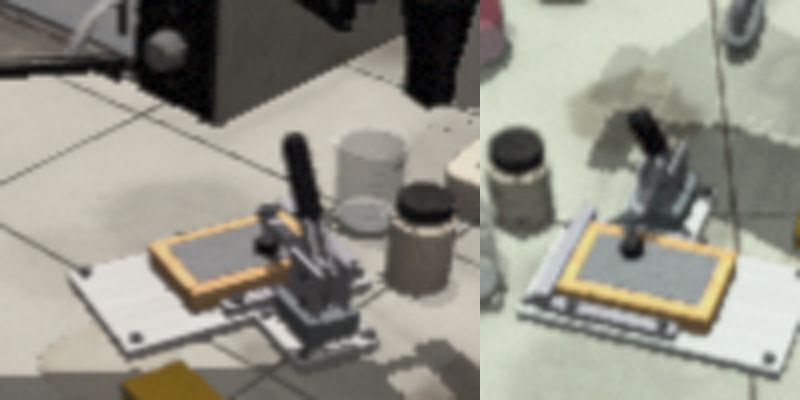

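In the final view the board corners, at (557,285), (590,222), (708,322) and (736,252), lie within 1 px of the camera of the home prediction. The lever tip at (637,115) matches the locked angle, and the pad is on the board at (630,245).

```bash
python3 -c "
from cell import robot
robot.close_job()"
```

```text
the job is handed in; nothing more can be done
```

I pushed the board home against the end stop with two part-open fingers. I then pushed the lever over with the fingers shut until it snapped into lock, backed off, and handed the job in at about 17 s of the 45 s allowed.

**Board:** Three pushes ended firmly at the same place within 0.5 mm. In the last pictures its corners lie within about 1 px (roughly 3 mm) of the home position, and it is flat.

**Clamp:** The lever tip is where the locked angle puts it, and the pad is on the board. It stayed so after the gripper backed off.

**Surroundings:** The box, jar and beaker beside the fixture look unmoved. The tape roll and nail brush were not fully in the last crops, but the arm never went near them.

**Disagreements:** The wrist view differed from the first fit by about 2 mm sideways, so I shifted the estimate by 1.5 mm. Contact at the stop came 1.5 to 2 mm earlier than the model predicted, which is within the calibration error.

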